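Load wax nuggets through the funnel of the waxing station

ROBOT

A 6-joint arm with a two-finger parallel gripper is mounted at the origin on the work surface. World frame = base frame: x ahead of the robot, y to its left, z up, the work surface at z = 0. Lengths are in m, angles in degrees, forces in N, time in s.
With the tool pointing down it reaches from about 0.275 to 0.775 m from the base axis. Payload 14.6 kg.
Tool frame: the origin (TCP) lies on the front face of the gripper's body, between the roots of the fingers; the fingertips stand 73 mm ahead of it and the grasp point (between the pads) lies 54 mm ahead of it; z points along the fingers, y is the line along which they close (so a half turn about z gives the same grasp; the last joint's range is limited). The gripper opens to 85 mm and grips with 20 to 120 N. Pads are 22 mm wide; open, the fingers measure 114 mm over their backs; the gripper's body (76 mm by 85 mm) begins 54 mm behind the grasp point. The pads swing forward as they close: fully open they stand 13 mm farther back than shut.
Start: joints at [59.742, 15.075, -2.767, 72.158, 0, 81.102], TCP at [0.191, 0.489, 0.304] pointing down, gripper open.
Joint ranges: [-151.79, 151.79], [-50.71, 97.33], [-67.44, 78.34], [-121.81, 120.89], [-77.56, 73.72], [-180, 180]. Speed limits (degrees/s): [108.29, 108.29, 147.25, 159.86, 180, 180].

INTERFACE

Orientations are given as a 3x3 rotation matrix whose columns are the frame's x, y, z axes.
In Python, from cell import goto, move_straight, goto_joints, move_gripper, dwell, solve_ik, get_obs, get_image, camera_info, MotionError, close_job gives the robot as it stands. Calls block until the motion is done:
- goto(position, orientation): joint-space move of the TCP to a pose.
- move_straight(position, rot=None, vel=0.15, guard=None): straight line of the TCP; rot=None keeps the orientation; vel is the mean speed in m/s. With guard (N) it stops when the force on the tool has changed by that much, and returns True; else False.
- goto_joints(angles): joint-space move.
- move_gripper(opening, grip_force=None): opening from 0.0 (shut) to 1.0 (fully open); grip_force is the grip in N (None keeps the last); returns when the fingers have stopped.
- dwell(seconds).
- solve_ik(position, orientation): joint angles nearest the present ones, or None.
- get_obs(): the state.
- get_image(name): name is "scene" or "top"; returns (picture, depth): 420x560x3 uint8, red, green, blue; 420x560 float32, m along the optical axis (not along the pixel's ray), 0 where there is no reading.
- camera_info(name): a dict with "intrinsics" (3x3 intrinsics, pixels), "eye" and "attitude" of the camera in the world. Camera axes: x right, y up, looking along -z (the intrinsics and any distortion apply to the point x, -y, -z); pixel columns grow to the right and rows downward; lengths in m; the calibration is good to about 2 mm. A picture is of the moment at which its call begins. camera_info takes no time and is no camera call.
A pose or a line that the arm cannot do raises MotionError and nothing moves.
- close_job(): hands the job in; it is judged then, once.
The state is a dict: "clock": time; "qpos": joint angles; "qd": joint speeds; "joint_torque": joint torques, N m; "eef_pos": TCP position; "ee_rot": TCP orientation; "force": force on the tool from outside, world axes, zero at the start; "wrist_torque": the same for the moment, N m; "width": opening from 0.0 (shut) to 1.0 (fully open); "grasp_force": force on a finger pad.
Only numpy, scipy, OpenCV 4.12 (cv2) and the standard library are available. Lean on these libraries where they do the work, as an engineer would, in place of code of your own. Each camera call takes 0.05 s, during which the arm holds its last target. There are 200 camera calls.

TASK

Turn the black handle of the filling station until its orange end points at the white mark, so that the red shutter under the funnel is open. Then take the steel scoop by its blue crossbar and tip all five orange wax nuggets through the funnel into the clear jar, without knocking the scoop hard against the station. Set the empty scoop back upright on the green mat and let go; leave the spray bottle, the flask and the brush where they stand.

Things in the scene. Friction and masses are not known exactly. Their poses are not given: they have to be found in the camera images.
- station: filling station fixed to the bench: grey base 260 x 120 x 12 mm, clear jar (56 mm inside, rim 92 mm up), over it a funnel, and beside it a dark post with a black dial (72 mm across, top 190 mm up) and the shutter handle. Origin: on the bench under the axis of funnel and jar. +x points away from the post: post axis at x = -118 mm, white mark at the dial's edge in the -x direction from it
- funnel_mouth (a point): centre of the aluminium funnel's mouth, at rim height, 178 mm above the bench; mouth 176 mm across, throat 52 mm inside, throat's lower end 104 mm above the bench
- jar_floor (a point): centre of the jar's inner floor, 17 mm above the bench
- gate (a joint): shutter and handle turning together about the post's vertical axis, rad, counter-clockwise from above, -0.7 to 1.7; near 0 the red plate closes the throat; at 1.2 the orange end points at the white mark and the throat is free. The orange end points, in the station frame, at angle 1.942 + joint (from +x towards +y). No spring; 0.06 N m turns it
- gate_grip (a point): centre of the shutter handle, a black upright bar 64 mm long, 16 mm thick and 30 mm high with one orange end, on the post's axis, 217 mm above the bench; can be gripped across its thickness from above
- scoop: open steel scoop, 138 mm long, 75 mm wide (69 mm inside), 45 mm high walls 3 mm thick, rear wall at +x, open spout at -x where the floor rises by 9 mm over the last 40 mm; a blue crossbar spans it above. Origin: centre of its underside, below the crossbar; z up
- scoop_grip (a point): centre of the blue crossbar, 90 mm above the scoop's underside; the bar runs along the scoop's y, is 20 mm thick (along x), 30 mm high, with 69 mm free length between the side cheeks, free space before and behind it and 45 mm free under it down to the nuggets
- scoop_spout (a point): middle of the spout's lip, 75 mm in the scoop's -x direction from the origin and 11.5 mm above its underside
- mat: green mat fixed to the bench, 200 (x) x 160 (y) x 4 mm, the scoop starts on it; origin: centre of its underside
- nugget0: orange wax nugget, 24 mm across and 22 mm high, bevelled; starts in the scoop; origin: centre of its own lower end face
- nugget1: orange wax nugget, 24 mm across and 22 mm high, bevelled; starts in the scoop; origin: centre of its own lower end face
- nugget2: orange wax nugget, 24 mm across and 22 mm high, bevelled; starts in the scoop; origin: centre of its own lower end face
- nugget3: orange wax nugget, 24 mm across and 22 mm high, bevelled; starts in the scoop; origin: centre of its own lower end face
- nugget4: orange wax nugget, 24 mm across and 22 mm high, bevelled; starts in the scoop; origin: centre of its own lower end face
- spray: white spray bottle with blue band and head, 80 mm across, 195 mm high; origin: centre of its underside
- flask: black drinking flask, 72 mm across, 192 mm high; origin: centre of its underside
- brush: brass-bristled brush with wooden back, 130 (x) x 60 (y) x 40 mm; origin: centre of its underside
There are look-alikes about, which are no part of the job. Leave any purple or turquoise look-alike of the scoop alone.

How it is judged (in metres and radians):
On the way, in this order (a step that is already met when the one before it is completed fails the run):
1. the shutter is open with the orange end at the white mark, while the scoop still stands on its mat (value of joint gate between 1.05 and 1.35 rad and distance of scoop from where it was at the start of the episode below 0.02 m), for 0.2 s.
2. all five nuggets are in the jar (horizontal distance between each of nugget0, nugget1, nugget2, nugget3, nugget4 and jar_floor below 0.035 m and z of each of nugget0, nugget1, nugget2, nugget3, nugget4 in the frame of station below 0.092 m), for 0.2 s.
At the end, for the whole second after the job is handed in: All five nuggets lie inside the jar (below its rim), the orange end of the shutter handle points at the white mark within 0.15 rad, and the scoop stands at rest upright (within 0.1 rad) on the mat, its centre within 50 mm of the mat's centre, released (all of step 2 and value of joint gate between 1.05 and 1.35 rad and horizontal distance between scoop and mat below 0.05 m and angle between scoop's own z axis and vertical below 0.1 rad and z of scoop in the frame of mat below 0.01 m and linear speed of scoop below 0.02 m/s); the robot touches nothing.
It fails at once if the spray is moved by more than 30 mm (distance of spray from where it was at the start of the episode above 0.03 m).
It fails at once if the flask is moved by more than 30 mm (distance of flask from where it was at the start of the episode above 0.03 m).
It fails at once if the brush is moved by more than 30 mm (distance of brush from where it was at the start of the episode above 0.03 m).
It fails at once if the scoop is knocked hard against the filling station (contact force between scoop and station above 25 N).
It also fails if it takes over 61 s, if anything falls off the work surface, if the arm or the gripper's body presses on something with over 40 N, if the wrist force passes 120 N, or if a joint passes its speed limit or range.

## Working session

There is one attempt and no reset: what is moved stays moved. The work goes in short steps, each a Python script; the robot and the scene stay as the last script left them, time stands still between calls to the robot, and variables do not carry over. Pictures are saved under pics/ and viewed, at most 10 in all, crops included, and the job is handed in when it is done.

```bash
mkdir -p pics; ls
python3 - <<'E'
from cell import *
import cv2,numpy as np
np.set_printoptions(precision=4,suppress=True)
for n in("scene","top"):
    im,d=get_image(n); cv2.imwrite(f"pics/{n}0.png",im[:,:,::-1]); np.save(f"{n}_d.npy",d); np.save(f"{n}_i.npy",im)
    print(n,camera_info(n))
E
```

```text
pics
scene {'intrinsics': array([[474.595 ,   0.    , 275.1515],
       [  0.    , 474.595 , 206.1082],
       [  0.    ,   0.    ,   1.    ]]), 'eye': array([ 1.3702, -0.0423,  0.7777]), 'attitude': array([[ 0.1887, -0.6303,  0.7531],
       [ 0.9819,  0.1063, -0.157 ],
       [ 0.0189,  0.7691,  0.6389]])}
top {'intrinsics': array([[395.7501,   0.    , 279.9802],
       [  0.    , 395.7501, 206.1458],
       [  0.    ,   0.    ,   1.    ]]), 'eye': array([0.4428, 0.1066, 1.0024]), 'attitude': array([[ 0.0098,  0.9796, -0.2007],
       [-0.9999,  0.0091, -0.0041],
       [-0.0022,  0.2007,  0.9796]])}
```

View pics/scene0.png

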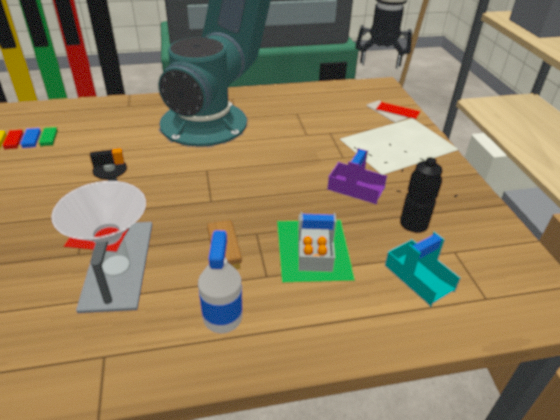

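View pics/top0.png

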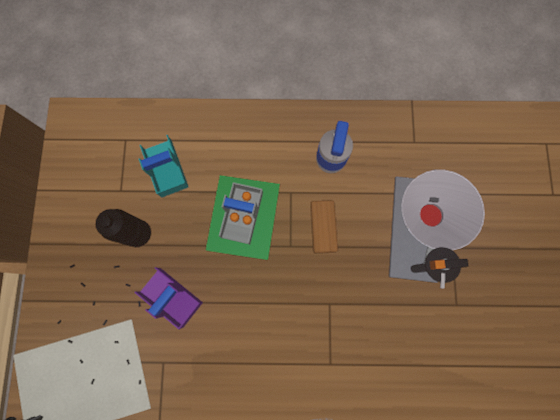

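The scene view shows the funnel at (100,210), the dial with its handle at (108,160), and the scoop on the mat at (317,245). The top view shows the funnel at (442,210), the dial at (443,265), the scoop at (240,213), the brush at (323,226), the spray at (336,148) and the flask at (125,228). I'll zoom in on the handle and the scoop.

Run:
```python
import cv2,numpy as np
t=cv2.imread("pics/top0.png");s=cv2.imread("pics/scene0.png")
f=lambda a,k:cv2.resize(a,k,interpolation=cv2.INTER_CUBIC)
a=np.hstack([f(t[165:285,385:490],(400,400)),f(t[170:265,200:285],(400,400))])
b=np.hstack([f(s[140:220,40:160],(400,200)),f(s[200:290,270:360],(400,200))])
cv2.imwrite("pics/crop.png",np.vstack([a,b]))
```

```text
(no output)
```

View pics/crop.png

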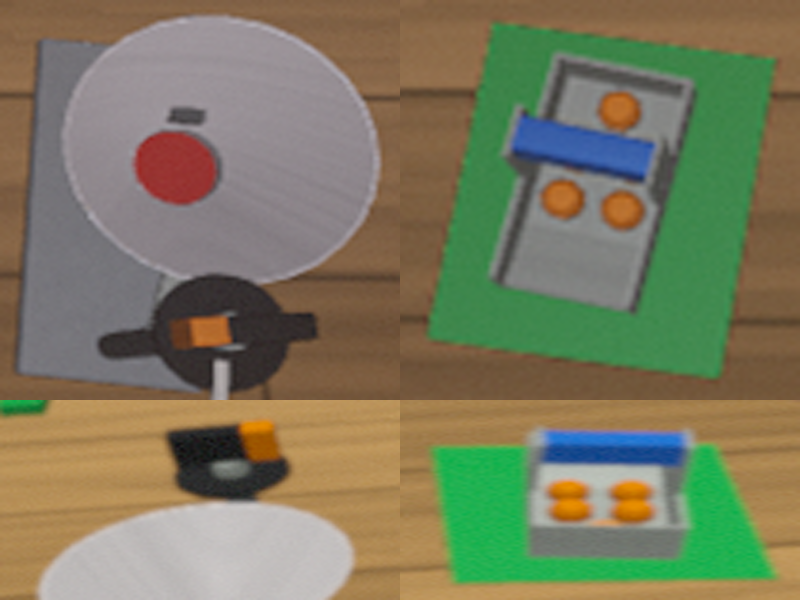

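The crops confirm that the scoop's rear wall is at world +x and its spout faces the robot. The orange handle end points to about +y and the white mark is at -x. Next I'll measure positions.

```bash
cat > h.py <<'E'
from cell import *
import cv2,numpy as np
np.set_printoptions(precision=4,suppress=True)
def rays(n,uv):
    c=camera_info(n);K=c["intrinsics"];uv=np.asarray(uv,float).reshape(-1,2)
    d=np.c_[(uv[:,0]-K[0,2])/K[0,0],-(uv[:,1]-K[1,2])/K[1,1],-np.ones(len(uv))]
    return c["eye"],d@c["attitude"].T
def onplane(n,uv,z):
    e,d=rays(n,uv); return e+d*((z-e[2])/d[:,2])[:,None]
def cloud(n,d):
    v,u=np.mgrid[:420,:560]; e,r=rays(n,np.c_[u.ravel(),v.ravel()])
    P=e+r*d.reshape(-1,1); P[d.ravel()==0]=np.nan
    return P.reshape(420,560,3)
def circ(P):
    A=np.c_[2*P,np.ones(len(P))];s=np.linalg.lstsq(A,(P**2).sum(1),rcond=None)[0]
    return s[:2],np.sqrt(s[2]+s[0]**2+s[1]**2)
def rect(P):
    c,s,a=cv2.minAreaRect((P[:,:2]*1000).astype(np.float32)); return np.array(c)/1000,s,a
def hsv(im): return cv2.cvtColor(im,cv2.COLOR_RGB2HSV)
E
cat > meas.py <<'E'
from h import *
for n in("top","scene"):
    im=np.load(n+"_i.npy");d=np.load(n+"_d.npy");P=cloud(n,d);H=hsv(im);h,s,v=[H[...,i].astype(int) for i in range(3)];z=P[...,2]
    print("==",n)
    # mat
    g=(h>50)&(h<75)&(s>150)&(abs(P[...,0]-.45)<.3)&(P[...,1]>0)&(P[...,1]<.4)
    vv,uu=np.nonzero(g);print("mat",rect(onplane(n,np.c_[uu,vv],.004)), len(uu))
    # blue bar
    m=(h>100)&(h<125)&(s>130)
    lab=cv2.connectedComponentsWithStats(m.astype(np.uint8))
    for i in range(1,lab[0]):
        if lab[2][i,4]>60:
            k=lab[1]==i;Q=P[k];zt=np.nanpercentile(Q[:,2],95);T=Q[Q[:,2]>zt-.006]
            print("blue",lab[3][i],"z",zt,rect(T),len(T))
    reg=(P[...,1]<-.1)&(P[...,0]>.1)&(P[...,0]<.75)&(P[...,1]>-.6)
    # funnel rim
    k=reg&(z>.170)&(z<.184)&(s<70)&(v>90)
    Q=P[k];print("rim",k.sum(),circ(Q[:,:2]) if k.sum()>10 else 0, np.nanmax(Q[:,2]) if k.sum() else 0)
    # handle
    k=reg&(z>.226)&(z<.245);Q=P[k];print("handle",k.sum(),rect(Q),np.median(Q[:,2]))
    ko=k&(h<20)&(s>150);Qo=P[ko];print("orange",ko.sum(),Qo.mean(0), "black",P[k&(v<70)].mean(0))
    k=reg&(z>.182)&(z<.196)&(v<80);Q=P[k];print("dial",k.sum(),circ(Q[:,:2]),rect(Q))
    k=reg&(z>.182)&(z<.196)&(v>150)&(s<60);Q=P[k];print("white",k.sum(),Q.mean(0),rect(Q))
    k=reg&(z>.006)&(z<.018)&(s<70)&(v>70);Q=P[k];print("base",k.sum(),rect(Q),Q.min(0),Q.max(0))
    # scoop rim
    k=(z>.043)&(z<.056)&(s<60)&(P[...,0]>.3)&(P[...,0]<.6)&(abs(P[...,1]-.2)<.1);Q=P[k];print("scooprim",k.sum(),rect(Q) if k.sum() else 0)
    print("floor pts",[P[r,c] for r,c in ((20,20),)])
E
python3 meas.py
```

```text
== top
mat (array([0.6386, 0.2032]), (154.22654724121094, 158.20713806152344), 82.00575256347656) 25
blue [339.4647 137.8913] z 0.1967577051050538 (array([ 0.7626, -0.0176]), (23.83986473083496, 74.44489288330078), 78.11458587646484) 341
blue [155.8657 160.3164] z 0.10748165920150296 (array([0.7402, 0.4076]), (23.959041595458984, 69.3155517578125), 17.82030487060547) 227
blue [333.2078 165.7013] z 0.08700746270504862 (array([ 0.7363, -0.0203]), (4.171618461608887, 31.80312728881836), 1.1235798597335815) 15
blue [238.428  204.8482] z 0.11135436794020348 (array([0.6289, 0.2064]), (66.74974060058594, 20.15928840637207), 77.6290054321289) 243
blue [161.8645 300.5129] z 0.10698884889239611 (array([0.412 , 0.3705]), (19.442861557006836, 66.70738983154297), 51.433658599853516) 264
rim 1073 (array([ 0.6082, -0.2334]), np.float64(0.08260569333083258)) 0.1820063088639855
handle 288 (array([ 0.491 , -0.2204]), (16.08806037902832, 64.01124572753906), 3.754924774169922) 0.231921471507129
orange 97 [ 0.4896 -0.1981  0.2318] black [ 0.4918 -0.2309  0.2321]
dial 654 (array([ 0.4911, -0.2202]), np.fl
[... 1707 characters left out ...]
ck [ 0.4975 -0.23    0.2291]
dial 314 (array([ 0.4994, -0.2214]), np.float64(0.023490690599677906)) (array([ 0.505 , -0.2219]), (49.91721725463867, 66.13184356689453), 0.07176116853952408)
white 0 [nan nan nan] (array([0., 0.]), (0.0, 0.0), 0.0)
base 2897 (array([ 0.5955, -0.2321]), (120.67179107666016, 263.67193603515625), 83.72193908691406) [ 0.4697 -0.3055  0.006 ] [ 0.732  -0.1605  0.0179]
scooprim 10 (array([0.5608, 0.1856]), (2.2980384826660156, 22.17974090576172), 76.912841796875)
floor pts [array([-2.3144, -1.143 , -0.3844])]meas.py:23: RuntimeWarning: Mean of empty slice.
  k=reg&(z>.182)&(z<.196)&(v>150)&(s<60);Q=P[k];print("white",k.sum(),Q.mean(0),rect(Q))
  ret = um.true_divide(
```

```bash
cat >> h.py <<'E'
from scipy.spatial.transform import Rotation as Ro
post=np.array([.4915,-.2205]);fun=np.array([.6087,-.2338]);bar=np.array([.6303,.2066]);yaw=-12.1
def down(a):  # tool down, closing axis at world angle a (deg)
    y=np.array([np.cos(np.radians(a)),np.sin(np.radians(a)),0]);z=np.array([0,0,-1.]);return np.c_[np.cross(y,z),y,z]
def pour(psi,th,lip,flip):
    Rs=Ro.from_euler('z',psi,degrees=True)*Ro.from_euler('y',-th,degrees=True)
    return lip+Rs.apply([.075,0,.1325]), Rs.as_matrix()@down(180*flip)
E
python3 - <<'E'
from h import *
print(get_obs()["clock"])
for a in(3.75,183.75):
    for b in(0,40,79.9): print("gate",a,b,solve_ik([*post,.277],down(a+b)))
for f in(0,1):
    print("pick",f,solve_ik([*bar,.094+.054],down(yaw+180*f)),solve_ik([*bar,.35],down(yaw+180*f)))
    for psi in range(-110,-20,15):
        r=[]
        for th in(0,30,50,60,70,80,90):
            p,R=pour(psi,th,np.array([*fun,.18]),f);q=solve_ik(p,R);r.append(None if q is None else np.round(q).astype(int).tolist())
        print("pour",f,psi,r)
E
```

```text
0.1
gate 3.75 0 [-32.8318  16.9546  -4.2772  68.7681   0.      53.4182]
gate 3.75 40 [-32.8318  16.9546  -4.2772  68.7681   0.      13.4182]
gate 3.75 79.9 [-32.8318  16.9546  -4.2772  68.7681   0.     -26.4818]
gate 183.75 0 [ -32.8318   16.9546   -4.2772   68.7681    0.     -126.5818]
gate 183.75 40 [ -32.8318   16.9546   -4.2772   68.7681    0.     -166.5818]
gate 183.75 79.9 [-32.8318  16.9546  -4.2772  68.7681   0.     153.5182]
pick 0 [ 11.1164  32.8761   1.7391  58.863    0.     113.2164] [ 11.1164  29.5709  27.4283  87.8574   0.     113.2164]
pour 0 -110 [[-35, 29, 20, 81, 0, 165], [-19, 29, 19, 81, -30, -178], [-9, 35, 22, 89, -49, -164], [-6, 41, 24, 97, -57, -153], [-3, 48, 28, 110, -64, -138], None, None]
pour 0 -95 [[-34, 31, 24, 83, 0, 151], [-19, 24, 10, 69, -29, 164], [-9, 25, 4, 64, -50, 174], [-5, 28, 2, 64, -60, -180], [-2, 32, 2, 69, -70, -170], None, None]
pour 0 -80 [[-33, 33, 28, 85, 0, 137], [-20, 19, 2, 57, -26, 146], [-10, 16, -12, 39, -46, 150], [-6, 17, -19, 29, -56, 150], [-2, 19, -26, 16, -67, 148], [1, 22, -35, -9, -76, 137], None]
pour 0 -65 [[-32, 35,
[... 996 characters left out ...]
, [-20, 19, 2, 57, -26, -34], [-10, 16, -12, 39, -46, -30], [-6, 17, -19, 29, -56, -30], [-2, 19, -26, 16, -67, -32], [1, 22, -35, -9, -76, -43], None]
pour 1 -65 [[-32, 35, 31, 86, 0, -57], [-22, 15, -4, 48, -20, -51], [-13, 9, -24, 20, -37, -51], [-9, 9, -34, 3, -46, -53], [-5, 12, -45, -20, -54, -60], [-2, 19, -56, -54, -61, -71], [0, 36, -65, -101, -65, -90]]
pour 1 -50 [[-30, 36, 34, 88, 0, -70], [-24, 13, -9, 41, -13, -67], [-18, 4, -33, 8, -24, -68], [-15, 4, -45, -13, -30, -71], [-12, 7, -56, -39, -35, -75], None, None]
pour 1 -35 [[-29, 37, 35, 88, 0, -84], [-27, 11, -11, 38, -4, -83], [-25, 1, -37, 2, -8, -83], [-24, 0, -50, -20, -10, -84], [-22, 4, -63, -47, -12, -86], None, None]
```

```bash
python3 - <<'E'
from h import *
try:
    goto([*post,.40],down(3.75)); move_straight([*post,.277],vel=.12)
    move_gripper(0.,40); o=get_obs(); print(o["width"],o["grasp_force"],o["eef_pos"])
    q=np.array(o["qpos"],float);
    for k in range(4): 
        q[5]-=79.9/4; goto_joints(q)
    o=get_obs();print(o["qpos"],o["force"],o["wrist_torque"])
    move_gripper(1.); move_straight([*post,.40],vel=.2)
    goto([*bar,.30],down(yaw+180))
except MotionError as e: print("ERR",e)
o=get_obs();print(o["clock"],o["eef_pos"],o["force"])
for n in("scene","top"):
    im,d=get_image(n); cv2.imwrite(f"pics/{n}1.png",im[:,:,::-1]); np.save(f"{n}_d.npy",d); np.save(f"{n}_i.npy",im)
E
python3 meas.py 2>/dev/null | egrep "==|handle|orange|blue"
```

```text
0.18099040720380988 39.58984315395355 [ 0.4914 -0.2205  0.2772]
[-32.8805  16.9324  -4.2841  68.8197  -0.1574 -26.2531] [-9.4505 -7.1163  3.4457] [-1.2825  1.8101  0.0734]
9.4833 [0.6305 0.2056 0.3003] [ 0.1732 -0.0112 -0.7534]
== top
blue [339.5138 137.674 ] z 0.1967392314815161 (array([ 0.763 , -0.0179]), (23.971166610717773, 72.39875793457031), 78.61263275146484) 339
handle 306 (array([ 0.4907, -0.2205]), (16.8525390625, 64.34074401855469), 82.99664306640625) 0.23193502039448116
orange 95 [ 0.4683 -0.217   0.232 ] black [ 0.5011 -0.2209  0.2316]
== scene
blue [ 30.1025 137.4221] z 0.017566306825425516 (array([ 0.0272, -0.5189]), (91.37383270263672, 40.06027603149414), 1.9167495965957642) 209
blue [359.1212 157.2652] z 0.10412705072442374 (array([0.4145, 0.3722]), (19.15555763244629, 66.61619567871094), 52.72577667236328) 108
blue [317.8883 221.1787] z 0.10845579772016208 (array([0.6329, 0.2065]), (64.98426818847656, 21.63695526123047), 76.24417114257812) 205
blue [217.3529 249.2495] z 0.19447206478913653 (array([ 0.7677, -0.018 ]), (24.139270782470703, 73.1502456665039), 79.2273178100586) 398
blue [428.0386 244.8991] z 0.10471004965443573 (array([0.7407, 0.411 ]), (22.477066040039062, 68.52668762207031), 25.489032745361328) 221
blue [221.5439 311.8244] z 0.084795219182656 (array([ 0.807 , -0.0231]), (72.22628784179688, 23.619131088256836), 82.44026947021484) 122
handle 151 (array([ 0.4936, -0.2212]), (16.642953872680664, 66.83625030517578), 83.2431640625) 0.22980636874805915
orange 42 [ 0.4712 -0.2174  0.2296] black [ 0.5079 -0.2208  0.2295]
```

View pics/top1.png

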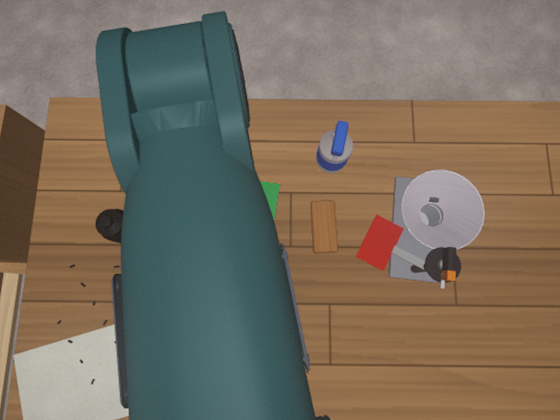

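The handle's orange end points at 173.1° against a target of 173.7°. The throat at (431,215) is free and the red plate is swung clear at (380,243). Now I'll grip the scoop and check the pour path by IK.

```bash
cat >> h.py <<'E'
PSI=-78
u=np.array([np.cos(np.radians(PSI)),np.sin(np.radians(PSI))])
def pp(th,z,off=-.012): return pour(PSI,th,np.array([*(fun+off*u),z]),1)
E
python3 - <<'E'
from h import *
for a in((0,.245),(20,.245),(20,.187),(45,.187),(60,.187),(70,.187),(76,.187),(78,.187)): print(a,pp(*a)[0],solve_ik(*pp(*a)))
try:
    move_straight([*bar,.149],vel=.12)
    move_gripper(0.,80); o=get_obs(); print(o["width"],o["grasp_force"],o["eef_pos"],o["clock"])
    move_straight([*bar,.37],vel=.12)
    o=get_obs();print(o["force"],o["wrist_torque"],o["grasp_force"])
    move_straight(*pp(0,.25),vel=.12)
except MotionError as e: print("ERR",e)
o=get_obs();print(o["clock"],o["eef_pos"],o["force"],o["width"])
im,d=get_image("scene"); cv2.imwrite("pics/scene2.png",im[:,:,::-1])
E
```

```text
(0, 0.245) [ 0.6218 -0.2954  0.3775] [-32.1869  33.409   38.7174  95.3084   0.     -44.1869]
(20, 0.245) [ 0.6114 -0.2467  0.3952] [-23.9017  21.7441  18.8138  75.0218 -16.0839 -37.6101]
(20, 0.187) [ 0.6114 -0.2467  0.3372] [-23.9017  21.7001   9.8297  66.0817 -16.0839 -37.6101]
(45, 0.187) [ 0.5978 -0.1823  0.3337] [-11.7654  15.1873  -9.3321  43.5315 -40.3268 -31.9115]
(60, 0.187) [ 0.5901 -0.1465  0.3182] [ -4.936   15.2417 -19.9441  28.0408 -55.9415 -31.3423]
(70, 0.187) [ 0.5857 -0.1254  0.3028] [ -1.1469  16.9035 -27.4483  13.6465 -66.2147 -34.3298]
(76, 0.187) [ 0.5832 -0.1141  0.2918] [  0.7211  18.6187 -32.8603   0.4087 -72.0929 -39.5017]
(78, 0.187) [ 0.5825 -0.1105  0.2879] [  1.268   19.3937 -35.004   -5.6186 -73.9537 -42.3521]
0.2225430390071936 78.20820093154907 [0.6303 0.2066 0.1492] 11.6083
[-0.581   0.7923 -4.1948] [0.0251 0.0161 0.0261] 78.24198603630066
17.9333 [ 0.6218 -0.2953  0.3826] [-0.4383  0.9818 -3.2912] 0.22236178186446368
```

View pics/scene2.png

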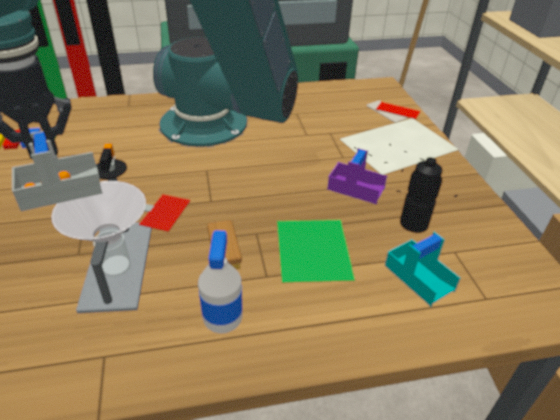

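The scoop is level with its nuggets inside and its spout is over the funnel at (100,195); the mat at (315,250) is empty. Now I'll pour.

Run:
```python
from h import *
try:
    for th in(10,20): move_straight(*pp(th,.25),vel=.08)
    move_straight(*pp(20,.187),vel=.08)
    for th in range(26,77,5): move_straight(*pp(th,.187),vel=.045)
    dwell(.8)
except MotionError as e: print("ERR",e)
o=get_obs();print(o["clock"],o["eef_pos"],o["force"],o["width"])
for n in("scene","top"):
    im,d=get_image(n); cv2.imwrite(f"pics/{n}3.png",im[:,:,::-1])
    if n=="scene": a=im
t=cv2.resize(im[130:290,350:510],(400,400)); s=cv2.resize(a[110:310,30:230],(400,400))
cv2.imwrite("pics/c3.png",np.hstack([s,t])[:,:,::-1])
```

```text
25.6 [ 0.5832 -0.114   0.2918] [-0.3055  0.2204 -1.8566] 0.21953401282289367
```

View pics/c3.png

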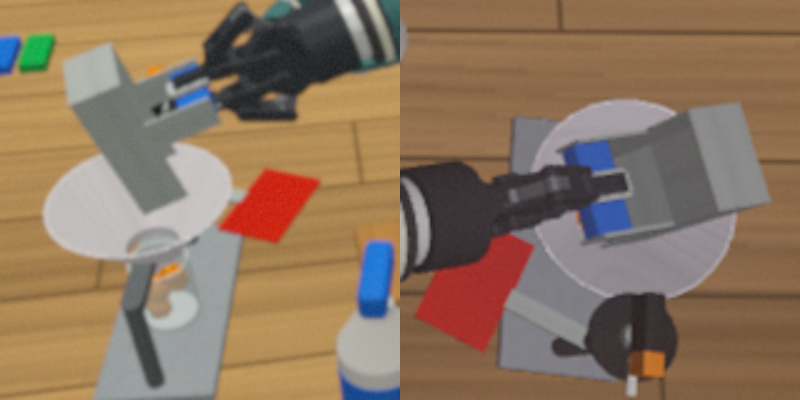

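Run:
```python
from h import *
im,d=get_image("top");a,e=get_image("scene")
for n,i,dd in(("top",im,d),("scene",a,e)):
    H=hsv(i);m=((H[...,0]>5)&(H[...,0]<16)&(H[...,1]>190)&(H[...,2]>100)).astype(np.uint8);P=cloud(n,dd)
    L=cv2.connectedComponentsWithStats(m)
    for k in range(1,L[0]):
        if L[2][k,4]>3 and not(L[3][k][0]>200 and n=="scene"): print(n,L[3][k],L[2][k,4],np.nanmedian(P[L[1]==k],0))
f=lambda x:cv2.resize(x,(400,400),interpolation=cv2.INTER_CUBIC)
cv2.imwrite("pics/c4.png",np.hstack([f(a[125:195,55:145]),f(a[220:270,75:125])])[:,:,::-1])
```

```text
top [450.9245 275.1887] 53 [ 0.4699 -0.2192  0.2322]
scene [  9.2051 135.2564] 39 [-0.0039 -0.5862  0.0148]
```

View pics/c4.png

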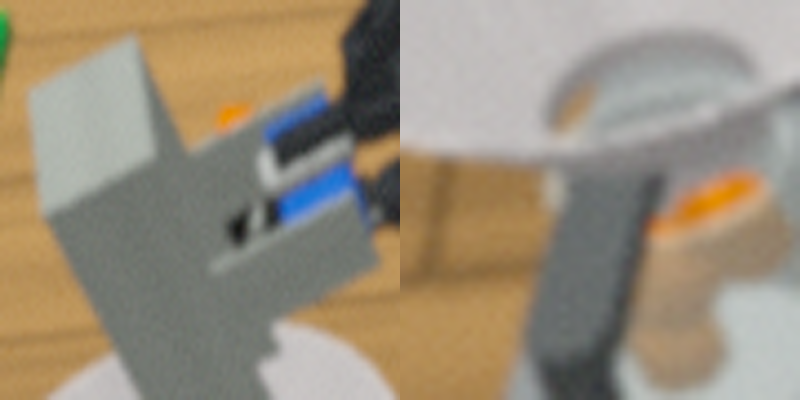

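The orange spot beside the scoop at (107,145) is the handle's end, and nuggets are visible in the jar at about (110,250). I'll tilt the scoop back, move it aside and look into both the funnel and the scoop.

Run:
```python
from h import *
try:
    for th in(65,50,35,20): move_straight(*pp(th,.2),vel=.12)
    move_straight(*pp(0,.26),vel=.12)
    move_straight([.60,.0,.37],down(yaw+180-35),vel=.15)
except MotionError as e: print("ERR",e)
o=get_obs();print(o["clock"],o["eef_pos"],o["force"],o["width"])
im,d=get_image("top");a,e=get_image("scene");np.save("i5.npy",im)
f=lambda x:cv2.resize(x,(400,400),interpolation=cv2.INTER_CUBIC)
cv2.imwrite("pics/c5.png",np.hstack([f(im[165:285,385:505]),f(a[200:290,70:160])])[:,:,::-1])
cv2.imwrite("pics/c6.png",np.hstack([f(im[130:290,230:390]),f(a[100:240,120:260])])[:,:,::-1])
```

```text
30.775 [ 0.6001 -0.0005  0.37  ] [-0.5024  0.4329 -2.856 ] 0.2211802208069205
```

View pics/c5.png

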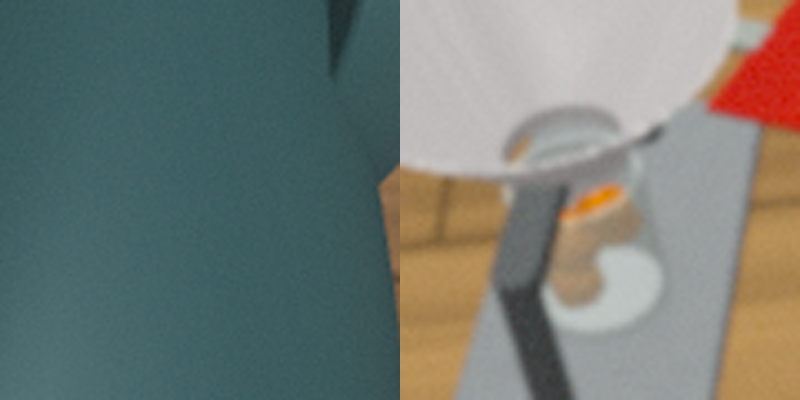

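View pics/c6.png

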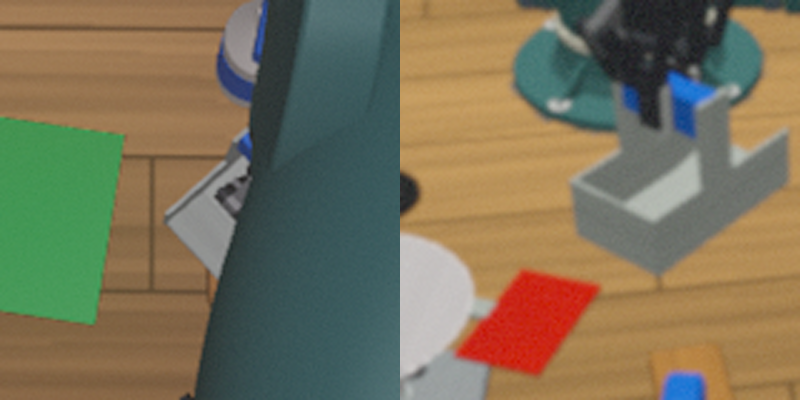

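The scoop is empty. I'll carry it to just above the mat, so the top view of the throat is free, and measure the nugget heights.

Run:
```python
from h import *
try: move_straight([*bar,.30],down(yaw+180),vel=.15)
except MotionError as e: print("ERR",e)
o=get_obs();print(o["clock"],o["force"])
im,d=get_image("top");a,e=get_image("scene")
for n,i,dd in(("top",im,d),("scene",a,e)):
    H=hsv(i);m=((H[...,0]>3)&(H[...,0]<18)&(H[...,1]>(110 if n=="top" else 130))&(H[...,2]>70)).astype(np.uint8);P=cloud(n,dd)
    r=np.zeros_like(m); 
    if n=="top": r[195:235,410:460]=1
    else: r[220:285,80:140]=1
    L=cv2.connectedComponentsWithStats(m*r)
    for k in range(1,L[0]):
        if L[2][k,4]>2: Q=P[L[1]==k]; print(n,L[3][k],L[2][k],np.nanmedian(Q,0),np.nanpercentile(Q[:,2],[5,95]))
P=cloud("top",d);print("throat z\n",(P[203:228:2,419:445:2,2]*1000).round())
P=cloud("scene",e);print("jar scene z\n",(P[222:275:4,88:132:3,2]*1000).round())
f=lambda x:cv2.resize(x,(400,400),interpolation=cv2.INTER_CUBIC)
cv2.imwrite("pics/c7.png",np.hstack([f(im[190:240,405:455]),f(a[220:280,80:140])])[:,:,::-1])
```

```text
32.4917 [ 0.0313 -0.0739 -1.8755]
top [425.7519 216.6316] [420 209  12  17 133] [ 0.6111 -0.2398  0.0672] [0.0525 0.0884]
scene [ 85.1905 248.381 ] [ 80 241  12  16 105] [ 0.5275 -0.31   -0.0017] [-0.0044  0.0003]
scene [112.6667 245.2778] [106 242  14   7  36] [ 0.6184 -0.2264  0.0831] [0.0523 0.1068]
scene [ 82.7105 268.0263] [ 80 262   7  12  38] [ 0.5903 -0.3085 -0.0023] [-0.0042  0.0001]
scene [ 80.6667 278.6667] [ 80 278   2   2   3] [ 0.6223 -0.3083 -0.0019] [-0.003   0.0007]
throat z
 [[128. 123. 120. 116. 114. 116. 114. 116. 120. 117. 121. 120. 123.]
 [122. 120. 112.  89.  90.  93.  91. 106. 109. 114. 116. 120. 123.]
 [120. 115.  68.  69.  72.  74.  86.  88.  92. 108. 115. 117. 121.]
 [120.  40.  66.  66.  59.  64.  69.  80.  87.  92. 108. 115. 120.]
 [116.  87.  88.  69.  72.  52.  62.  71.  79.  90.  13. 110. 114.]
 [115.  85.  89.  69.  72.  64.  57.  64.  76.  83.  90. 108. 112.]
 [116.  89.  87.  84.  72.  61.  46.  60.  69.  80.  91. 108. 118.]
 [116.  83.  88.  69.  66.  32.  43.  56.  67.  80.  91. 108. 114.]
 [118.  78.  51.  58.  61.  57.  38.  51.  67.  78.  92. 1
[... 716 characters left out ...]
. 123. 124. 124. 110. 106. 104.  81.  61.  84.  10.
   10.]
 [ -2.  nan  88. 125. 124. 125. 121.  49.  83.  81.  89.  85.  77.   8.
   11.]
 [ -2.  -1. 124. 127. 124. 124. 114.  90.  90.  86.  82.  76.  70.  52.
   11.]
 [ -5.  -1. 123. 124. 124. 125.  nan  79.  77.  75.  71.  66.  58.  49.
   10.]
 [ -3. 125. 125. 124. 125. 118.  67.  68.  68.  63.  63.  56.  50.  42.
   11.]
 [ -0. 128. 125. 127. 126. 111.  59.  56.  55.  52.  48.  48.  41.  34.
   17.]
 [  0.   7. 122. 121. 117.  41.  43.  42.  45.  44.  38.  37.  30.  24.
   13.]
 [ 10.  10. 109. 112. 108. 100.  31.  31.  31.  29.  29.  25.  23.  15.
   10.]
 [  8.  11.  10. 100. 100.  94.  16.  18.  21.  20.  18.  12.  10.  10.
   10.]]
```

View pics/c7.png

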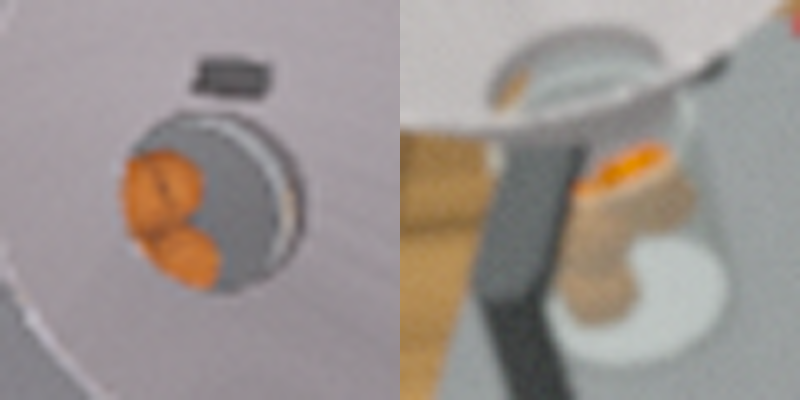

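The throat at (425,217) is clear. Nugget tops at about 85 and 59 mm fit stacks of three and two, so all five are in the jar below its rim. Now I'll set the scoop down.

```bash
python3 - <<'E'
from h import *
try:
    move_straight([*bar,.165],vel=.12)
    g=move_straight([*bar,.1475],vel=.03,guard=4); o=get_obs(); print(g,o["eef_pos"],o["force"])
    move_gripper(1.); dwell(.3); move_straight([*bar,.30],vel=.12)
    q=np.array(get_obs()["qpos"],float); q[0]=59.7; goto_joints(q); dwell(.5)
except MotionError as e: print("ERR",e)
o=get_obs();print(o["clock"],o["eef_pos"],o["force"],o["width"])
for n in("scene","top"):
    im,d=get_image(n); cv2.imwrite(f"pics/{n}9.png",im[:,:,::-1]); np.save(f"{n}_d.npy",d); np.save(f"{n}_i.npy",im)
E
python3 meas.py 2>/dev/null | egrep "==|handle|mat|orange|blue|scooprim"
```

```text
True [0.63   0.2066 0.1491] [-1.4286 -0.5723  7.009 ]
39.225 [0.262  0.6092 0.2994] [-0.0828  0.3623  0.4665] 0.9981893144908147
== top
mat (array([0.6206, 0.2058]), (154.0672149658203, 194.45977783203125), 82.0057601928711) 37
blue [339.4687 137.842 ] z 0.19672683253955128 (array([ 0.7629, -0.0178]), (24.06501007080078, 74.18054962158203), 78.33921813964844) 341
blue [155.8516 160.3591] z 0.10669518317118129 (array([0.7394, 0.4071]), (24.456674575805664, 69.10594940185547), 18.608261108398438) 241
blue [334.5902 165.8852] z 0.08635348268944532 (array([ 0.7371, -0.0222]), (5.16163444519043, 34.294517517089844), 1.6413511037826538) 13
blue [238.3769 204.8192] z 0.11135839040572958 (array([0.6291, 0.206 ]), (66.16572570800781, 20.198366165161133), 77.08686828613281) 236
blue [161.7524 300.6206] z 0.10680283164760197 (array([0.4123, 0.3707]), (19.20091438293457, 68.11199951171875), 53.56035614013672) 271
handle 314 (array([ 0.4907, -0.2206]), (16.84909439086914, 64.2916488647461), 82.67752838134766) 0.2316977188175534
orange 101 [ 0.4685 -0.2169  0.2316] black [ 0.5007 -0.2208  0.2315]

[... 607 characters left out ...]
75) 212
blue [217.3788 249.224 ] z 0.19442913980188373 (array([ 0.7675, -0.0177]), (24.206912994384766, 72.66632843017578), 78.5633773803711) 398
blue [428.0982 244.8661] z 0.1044346393907554 (array([0.7414, 0.41  ]), (20.669408798217773, 70.33049011230469), 22.765670776367188) 222
blue [221.6178 311.7729] z 0.08490614580508411 (array([ 0.8066, -0.0221]), (72.32621002197266, 24.3349552154541), 86.84707641601562) 119
handle 149 (array([ 0.4939, -0.2208]), (16.162233352661133, 66.41661834716797), 83.91960144042969) 0.22969319453314918
orange 45 [ 0.4722 -0.2171  0.2296] black [ 0.5067 -0.221   0.2297]
scooprim 20 (array([0.5715, 0.1829]), (2.4278342723846436, 43.6689453125), 76.82427978515625)
```

Run:
```python
from h import *
ok=True
for n,r in(("top",(slice(175,262),slice(205,282))),("scene",(slice(205,285),slice(275,355)))):
    H=hsv(np.load(n+"_i.npy"))[r];c=((H[...,0]>3)&(H[...,0]<18)&(H[...,1]>170)&(H[...,2]>110)).sum();print(n,c);ok&=c<8
    H=hsv(cv2.imread(f"pics/{n}0.png")[:,:,::-1].copy())[r];print("before",((H[...,0]>3)&(H[...,0]<18)&(H[...,1]>170)&(H[...,2]>110)).sum())
if ok: print(close_job())
```

```text
top 0
before 159
scene 0
before 135
the job is handed in; nothing more can be done
None
```

I handed the job in at about 39 s: the handle's orange end is at the white mark (about 173° measured, 173.7° target), the camera readings fit all five nuggets being in the jar, and the empty scoop stands released on the mat where it started; the close call returned no verdict.

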